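Slide the slate into the tasting board and serve the cheese on it

TASK

Make up the tasting board: slide the dark slate tile along the wooden board, without lifting it, until it drops flat into the recess between the rails. Then set the small yellow block of cheese down in the middle of the slate, right way up and not dropped, leaving the jars and the cracker box where they stand.

Things in the scene. Friction and masses are not known exactly. Their poses are not given: they have to be found in the camera images.
- board: Wooden tasting board, fixed to the worktop, 190 mm (its x) by 400 mm (its y); origin at the centre of its underside, at worktop height. The slate slides along the board's +y on a deck 24 mm above the worktop from y = -200 to +35 mm; then comes the recess (y = +35 to +151 mm), then deck at 24 mm again to y = +200 mm.
- rail_mouth (a point): Board x = 0, y = -90 mm, on the deck: where two dark rails begin (14 mm wide, tops 34 mm above the worktop; none before). Their inner faces are 156 mm apart here, narrow evenly to 99 mm at board y = +10 mm and stay so to y = +200 mm, guiding the slate and forming the sides of the recess. Axes as the board's.
- recess (a point): Middle of the recess (board x = 0, y = +93 mm), 24 mm above the worktop: where the seated slate's centre belongs. The recess is 116 mm along y and 99 mm across, its cork floor 18 mm above the worktop, 6 mm below the deck. The slate has about 3 mm play each way along, 2.5 mm across; pushed farther, it meets the recess's far edge. Axes as the board's.
- slate_center (a point): Centre (half-way up) of the loose dark grey slate, 94 (its x) x 110 (its y) x 12 mm, 0.2 to 0.4 kg. Starts on the deck's -y end, centre 30 mm above the worktop, its y within 0.12 rad of the board's. Too wide to grip: push its rear (-y) edge, fingertips a few mm above the deck. It tips in nose first, then drops as its rear edge clears the deck; seated, its top is 30 mm above the worktop.
- cheese_center (a point): Centre (half-way up) of the loose small yellow block of cheese, rigid, 41 mm (its x) by 56 mm (its y) by 31 mm high, about 0.05 to 0.1 kg, standing on the worktop to the robot's right of the board, z up. Grip it across its x.
- cracker_box: Bystander: small upright cracker box with orange top, 57 x 63 x 70 mm, origin at the centre of its underside; stands on the same side as the cheese, one nearer and one farther from the robot. Leave it.
- mustard: Bystander: red-lidded mustard jar, diameter 62, height 86 mm, origin under its centre. Leave it.
- olives: Bystander: green-lidded olive jar, diameter 63, height 109 mm, origin under its centre. Leave it.
Not all that is in view belongs to the job. There is more than one size of the part that bears slate_center; the job needs the larger.

How it is judged:
By the outcome, as a careful person would: the job done as asked, in the order asked, and still so for the second after the job is handed in, with the robot touching nothing.
It also fails if it takes over 59 s, if anything falls off the work surface, if the arm or the gripper's body presses on something with over 40 N, if the wrist force passes 120 N, or if a joint passes its speed limit or range.

ROBOT

A 6-joint arm with a two-finger parallel gripper is mounted at the origin on a cart in front of the work surface, level with it; the furniture and walls round the work are solid. World frame = base frame: x ahead of the robot, y to its left, z up, the work surface at z = 0. Lengths are in m, angles in rad, forces in N, time in s.
With the tool pointing down it reaches from about 0.25 to 0.775 m from the base axis. Payload 4 kg.
Tool frame: the origin (TCP) lies midway between the tips of the shut fingers; the grasp point (between the pads) lies 19 mm behind it; z points along the fingers, y is the direction in which the jaws open and shut (so a half turn about z gives the same grasp; the last joint's range is limited). The gripper opens to 94 mm and grips with 3 to 60 N. Pads are 16 mm wide; open, the fingers measure 119 mm over their backs; the gripper's body (75 mm by 177 mm) begins 78 mm behind the grasp point.
Start: joints at [1.071, 0.087, 1.371, -0, 1.684, -0.103], TCP at [0.213, 0.507, 0.206] pointing down, gripper open.
Joint ranges: [-3.1, 3.1], [-0.76, 2.03], [0.27, 2.55], [-1.08, 4.22], [0.17, 2.65], [-2.57, 2.57]. Speed limits (rad/s): [2.79, 2.79, 3.14, 3.14, 3.14, 3.14].

INTERFACE

Orientations are given as [roll, pitch, yaw] about the fixed x, y, z axes, in that order (R = Rz(yaw) Ry(pitch) Rx(roll)).
In Python, from bench import robot, cams gives the robot as it stands.
- The arm moves only by the tool step_arm, never from a script. Its argument "plan" is a list that holds one entry, the list of rows, each a list of 5 numbers: the shift along the world's x, y, z in mm, then the turn about the world's z in rad, then the opening in per cent of the stroke, from 0 (shut) to 100 (fully open). In form: [[[tx, ty, tz, turn, fingers], ...]]. A call has 1 to 8 rows; each row is the pose to reach, as a shift and turn from the pose commanded when the call began; what a row does not reach only later rows make up. A row lasts 1/12 s, in which the tool goes at most 41.7 mm and 7.16 degrees, less where a joint would pass 70% of its speed; a pose out of reach is approached as far as the arm can. A call with a gripper value outside its range is refused whole. The fingers move at their own pace and stop on an object; the grip force is fixed at half the most. Time passes only in rows, so rows that repeat a pose let the fingers close. It gives the time, the measured TCP pose, the force and the opening at its end, in the units of the state.
- robot.get_obs(): the state, without advancing time (a new reading comes with each control period).
- cams.snapshot(name): name is "side" or "top" or "wrist"; returns a dict with "frame" (420x560x3 uint8, red, green, blue), "camera_matrix" (3x3 intrinsics, pixels), "origin" and "attitude" of the camera in the world; the wrist camera has in their place "T_tool_cam" (4x4, takes a point from camera to tool coordinates, whose origin is the TCP and whose axes are the flange's). Camera axes: x right, y down, z forward; pixel columns grow to the right and rows downward; lengths in m; the calibration is good to about 2 mm. A picture is of the moment at which its call begins: read the wrist's pose just before it. There is no depth.
- robot.close_job(): hands the job in, once; it reports no verdict.
The state is a dict: "time": time; "joint_positions": joint angles; "qvel": joint speeds; "joint_torque": joint torques, N m; "tool_pos": TCP position; "ee_rot": TCP orientation; "wrist_force": force on the tool from outside, world axes, zero at the start; "wrist_torque": the same for the moment, N m; "width": finger opening in m.
Only numpy, scipy, OpenCV 4.12 (cv2) and the standard library are available. Lean on these libraries where they do the work, as an engineer would, in place of code of your own. Each camera call takes 0.05 s, during which the arm holds its last target. There are 200 camera calls.

## Working session

There is one attempt and no reset: what is moved stays moved. The work goes in short steps, Python scripts to look and compute and a tool call to move; the robot and the scene stay as the last step left them, time stands still between calls to the robot, and variables do not carry over. Pictures are saved under pics/ and viewed, about 8 in all and at most 12, crops included, and the job is handed in when it is done.

Besides the shell and the picture viewer there is one more tool, called after "Call:" as name(argument=value, ...), one argument or row to a line, values as JSON. step_arm: Moves the arm, as the interface text tells. Its arguments: {"type":"object","properties":{"plan":{"type":"array"}},"required":["plan"]}

```bash
ls; mkdir -p pics; cat > h.py <<'E'
import numpy as np, cv2
from scipy.spatial.transform import Rotation as R
from bench import robot, cams
def shot(name, fn=None):
    o=robot.get_obs(); s=cams.snapshot(name)
    K=np.array(s["camera_matrix"])
    if name=="wrist":
        T=np.array(s["T_tool_cam"]); Rt=R.from_euler('xyz',o["ee_rot"]).as_matrix()
        M=Rt@T[:3,:3]; c=np.array(o["tool_pos"])+Rt@T[:3,3]
    else:
        c=np.array(s["origin"]); a=np.array(s["attitude"])
        M=a if a.shape==(3,3) else R.from_euler('xyz',a).as_matrix()
    if fn: cv2.imwrite("pics/"+fn, s["frame"][:,:,::-1])
    return s["frame"],K,c,M
def ray(px,z,K,c,M):
    px=np.atleast_2d(px).astype(float)
    d=(M@np.linalg.inv(K)@np.c_[px,np.ones(len(px))].T).T
    return c+d*((z-c[2])/d[:,2])[:,None]
def proj(P,K,c,M):
    q=(K@M.T@(np.atleast_2d(P)-c).T).T; return q[:,:2]/q[:,2:]
E
python3 - <<'E'
from h import *
print(robot.get_obs())
for n in("top","side"):
    f,K,c,M=shot(n,n+"0.png"); print(n,K,c,M)
E
```

```text
pics
{'time': 0.0, 'joint_positions': array([ 1.07092591e+00,  8.79276158e-02,  1.37223297e+00, -2.25711781e-05,
        1.68362065e+00, -1.03109958e-01]), 'qvel': array([-0.00051899, -0.00022253, -0.00075945,  0.00100776,  0.00124159,
       -0.00010642]), 'joint_torque': array([ 4.26548286e-04, -3.40188611e+01, -3.02423215e+01,  7.18165515e-02,
        3.32416082e-02, -1.62739916e-04]), 'tool_pos': array([0.21228754, 0.50677902, 0.20432997]), 'ee_rot': array([-3.13941339e+00, -2.02950024e-04,  2.74482946e+00]), 'wrist_force': array([ 0.65735917, -0.47074803,  0.60580546]), 'wrist_torque': array([ 0.00154929, -0.01352684, -0.03604048]), 'width': 0.09372047374295404}
top [[452.03288298   0.         274.36638041]
 [  0.         452.03288298 211.45142371]
 [  0.           0.           1.        ]] [ 0.43974346 -0.10840614  1.08733581] [[-5.42249460e-04 -9.93569811e-01  1.13219862e-01]
 [-9.99984134e-01 -9.60636818e-05 -5.63228767e-03]
 [ 5.60694731e-03 -1.13221119e-01 -9.93553995e-01]]
side [[396.10838682   0.         276.52929558]
 [  0.         396.10838682 208.50755516]
 [  0.           0.           1.        ]] [ 0.26551977 -0.9357873   0.45678661] [[ 0.93542432 -0.16288799  0.31376558]
 [-0.35331196 -0.39978498  0.8457793 ]
 [-0.01232852 -0.90201966 -0.43151887]]
```

View pics/top0.png

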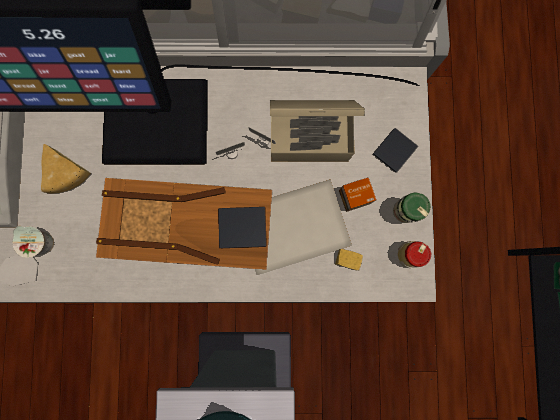

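View pics/side0.png

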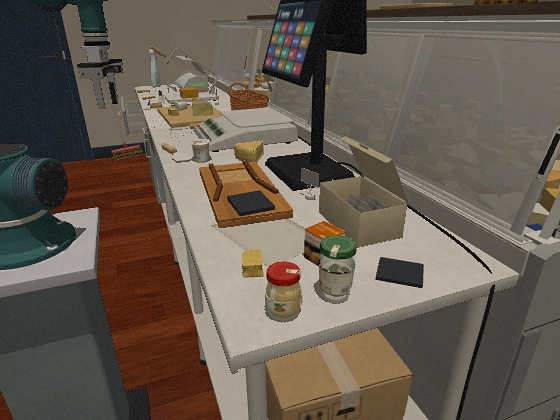

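The top view shows the board spanning (97-271, 178-268), with the recess on its left, which is world +y.

- **Slate candidates:** tile on the board (243,227), tile on the worktop (395,150), black stand base (155,122). I choose the board tile.
- **Cheese candidates:** yellow block (349,259), wedge (62,170). I choose the block.

The cracker box is at (358,194), mustard at (418,254) and olives at (413,207).

```bash
python3 - <<'E'
from h import *
f,K,c,M=shot("top")
hsv=cv2.cvtColor(f,cv2.COLOR_RGB2HSV)
def rect(mask,roi,z,n):
    m=np.zeros(mask.shape,np.uint8); x0,y0,x1,y1=roi; m[y0:y1,x0:x1]=mask[y0:y1,x0:x1]*255
    m=cv2.morphologyEx(m,cv2.MORPH_OPEN,np.ones((3,3)))
    k=max(cv2.findContours(m,cv2.RETR_EXTERNAL,cv2.CHAIN_APPROX_NONE)[0],key=cv2.contourArea)
    P=ray(k[:,0],z,K,c,M)[:,:2]
    r=cv2.minAreaRect((P*1000).astype(np.float32)); 
    print(n,r, cv2.boundingRect(k)); return r
H,S,V=[hsv[...,i].astype(int) for i in range(3)]
rect((V<85)&(S<110),(205,195,268,255),.036,"slate")
rect((V<85)&(S<110),(365,120,425,180),.012,"tile2")
rect((H>18)&(H<32)&(S>120),(325,235,370,280),.031,"cheese")
rect((H<18)&(S>150)&(V>110),(335,170,385,215),.07,"box")
bm=((H<20)&(S>90)&(V>40))
rect(bm,(90,170,275,275),.024,"board")
crop=f[150:300,80:440]; cv2.imwrite("pics/crop.png",cv2.resize(crop,(800,333),interpolation=cv2.INTER_CUBIC)[:,:,::-1])
for p in [(98,258),(106,179),(271,189),(268,268)]: print(p,ray(p,.024,K,c,M))
E
```

```text
slate ((523.319091796875, -38.231685638427734), (92.98678588867188, 109.1331787109375), 2.179004192352295) (218, 207, 48, 41)
tile2 ((713.0581665039062, -407.0223388671875), (73.66975402832031, 89.04801940917969), 50.079200744628906) (373, 129, 44, 43)
cheese ((449.1767883300781, -287.6960754394531), (57.215476989746094, 39.203285217285156), 73.1148452758789) (336, 249, 26, 21)
box ((599.4336547851562, -307.583740234375), (54.26841354370117, 60.92395782470703), 18.43941307067871) (344, 178, 31, 30)
board ((534.1085205078125, 98.74131774902344), (402.1015625, 190.23963928222656), 85.8863296508789) (96, 178, 176, 92)
(98, 258) [[0.45147824 0.29745806 0.024     ]]
(106, 179) [[0.63867878 0.28659302 0.024     ]]
(271, 189) [[ 0.61471683 -0.10644778  0.024     ]]
(268, 268) [[ 0.42806713 -0.09950169  0.024     ]]
```

View pics/crop.png

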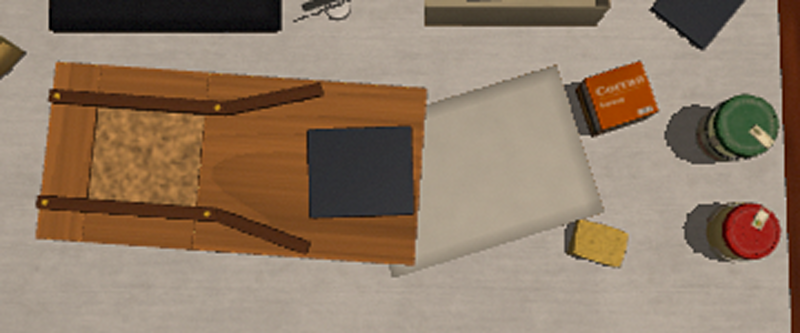

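The crop confirms the board tile is the slate, since it measures 93x109 mm against 74x89 mm for the other tile. Before travelling I'll check the monitor's clearance.

```bash
python3 - <<'E'
from h import *
_,K1,c1,M1=shot("top");_,K2,c2,M2=shot("side")
def tri(a,b):
    P1=K1@np.c_[M1.T,-M1.T@c1];P2=K2@np.c_[M2.T,-M2.T@c2]
    X=cv2.triangulatePoints(P1,P2,np.array(a,float),np.array(b,float))[:,0];X=X[:3]/X[3]
    return X,proj(X,K1,c1,M1),proj(X,K2,c2,M2)
print(tri((160,107),(303,80)))
for p,z in(((418,254),.086),((413,207),.109)):print(ray(p,z,K1,c1,M1))
E
```

```text
(array([0.72111728, 0.08957438, 0.30548702]), array([[161.00775971, 104.50313347]]), array([[300.7530934 ,  80.46001031]]))
[[ 0.4592478  -0.43143996  0.086     ]]
[[ 0.56104583 -0.41681802  0.109     ]]
```

Call:
step_arm(
  plan=[
    [[18, -36, 0, -0.12, 55], [36, -72, 0, -0.24, 55], [54, -108, 0, -0.36, 55], [72, -144, 0, -0.48, 55], [90, -180, 0, -0.6, 55], [108, -216, 0, -0.72, 55], [126, -252, 0, -0.84, 55], [144, -288, 0, -0.96, 55]],
  ],
)

```text
time: 0.92
tool_pos: [0.3568, 0.2175, 0.2056]
ee_rot: [3.141, -0.0, 1.779]
wrist_force: [0.9, -0.3, -0.4]
width: 0.0521
```

Call:
step_arm(
  plan=[
    [[19, -37, 0, -0.1, 55], [38, -74, 0, -0.2, 55], [57, -111, 0, -0.28, 55], [76, -148, 0, -0.28, 55], [94, -185, 0, -0.28, 55], [112, -222, 0, -0.28, 55], [130, -259, 0, -0.28, 55], [148, -296, 0, -0.28, 55]],
  ],
)

```text
time: 1.58
tool_pos: [0.505, -0.0788, 0.2055]
ee_rot: [3.141, -0.0, 1.504]
wrist_force: [0.5, 0.4, -0.6]
width: 0.0517
```

Call:
step_arm(
  plan=[
    [[10, -28, 0, 0, 55], [20, -56, -20, 0, 55], [20, -56, -60, 0, 55], [20, -56, -100, 0, 55], [20, -56, -130, 0, 55], [20, -56, -130, 0, 55], [20, -56, -130, 0, 55]],
  ],
)

```text
time: 2.17
tool_pos: [0.5231, -0.1322, 0.0738]
ee_rot: [-3.137, -0.001, 1.505]
wrist_force: [-1.5, -1.1, 0.3]
width: 0.0517
```

```bash
python3 - <<'E'
from h import *
o=robot.get_obs();print(o["tool_pos"],o["ee_rot"],o["time"])
f,K,c,M=shot("wrist","w1.png");print(c,M)
E
```

```text
[ 0.52313513 -0.13223058  0.07382116] [-3.13713626e+00 -1.39475097e-03  1.50470011e+00] 2.1667
[ 0.53012257 -0.05134245  0.25340926] [[ 0.99778235 -0.0626127  -0.02258387]
 [-0.06640646 -0.95952846 -0.27367008]
 [-0.00453464  0.27456289 -0.96155845]]
```

View pics/w1.png

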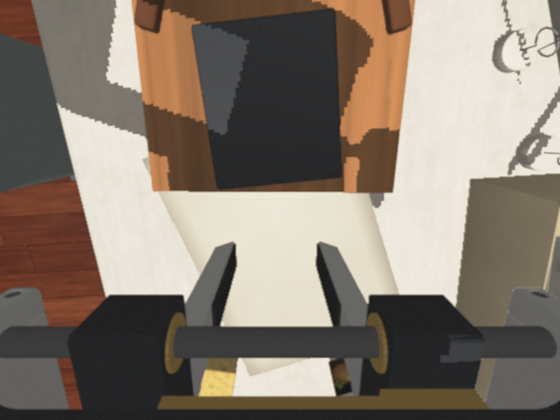

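The wrist view shows both fingers behind the slate. The slate's rear corners are at (218,189) and (342,178), and the board's at (152,191) and (393,191).

```bash
python3 - <<'E'
from h import *
f,K,c,M=shot("wrist")
print(ray([(152,191),(393,191)],.024,K,c,M)); print(ray([(218,189),(342,178),(193,25),(334,10)],.036,K,c,M))
E
```

```text
[[ 0.42975591 -0.09437969  0.024     ]
 [ 0.62102094 -0.10710933  0.024     ]]
[[ 0.48482845 -0.09394417  0.036     ]
 [ 0.57801774 -0.09178217  0.036     ]
 [ 0.48161095  0.01531539  0.036     ]
 [ 0.5734189   0.01777645  0.036     ]]
```

Call:
step_arm(
  plan=[
    [[-2, 0, -20, 0, 55], [-2, 0, -40, 0, 55], [-2, 0, -45, 0, 55], [-2, 0, -45, 0, 55], [-2, 0, -45, 0, 55]],
  ],
)

```text
time: 2.68
tool_pos: [0.524, -0.1331, 0.0327]
ee_rot: [3.138, 0.001, 1.505]
wrist_force: [-0.5, 0.3, 0.2]
width: 0.0514
```

Call:
step_arm(
  plan=[
    [[-2, 8, -3, 0, 55], [-2, 16, -3, 0, 55], [-1, 23, -3, 0, 55], [-1, 30, -3, 0, 55], [0, 37, -3, 0, 55], [0, 44, -3, 0, 55], [0, 51, -3, 0, 55], [1, 58, -3, 0, 55]],
  ],
)

```text
time: 3.35
tool_pos: [0.524, -0.0745, 0.028]
ee_rot: [3.14, 0.001, 1.505]
wrist_force: [-0.3, -2.6, 2.2]
width: 0.0514
```

Call:
step_arm(
  plan=[
    [[0, 7, 0, 0, 55], [1, 14, 0, 0, 55], [1, 21, 0, 0, 55], [2, 28, 0, 0, 55], [2, 35, 0, 0, 55], [3, 42, 0, 0, 55], [3, 46, 0, 0, 55], [3, 50, 0, 0, 55]],
  ],
)

```text
time: 4.02
tool_pos: [0.5266, -0.0241, 0.0274]
ee_rot: [-3.142, 0.0, 1.505]
wrist_force: [0.4, -2.0, 2.0]
width: 0.0516
```

```bash
python3 - <<'E'
from h import *
o=robot.get_obs();print(o["tool_pos"],o["ee_rot"],o["time"],o["wrist_force"])
f,K,c,M=shot("wrist","w2.png")
E
```

```text
[ 0.52656584 -0.02414541  0.02740601] [-3.14158257e+00  9.14924925e-05  1.50517773e+00] 4.0167 [ 0.36915563 -1.99172371  2.03938843]
```

View pics/w2.png

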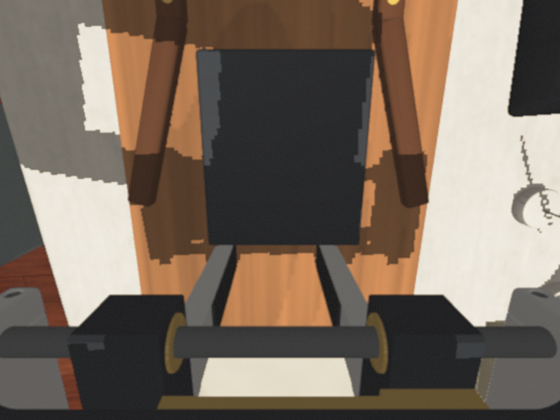

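Slate is square to the board and centred between the rails, with its rear edge at row 244. I'll continue pushing.

Call:
step_arm(
  plan=[
    [[1, 7, 0, 0, 55], [2, 14, 0, 0, 55], [2, 21, 0, 0, 55], [3, 28, 0, 0, 55], [3, 35, 0, 0, 55], [4, 42, 0, 0, 55], [4, 49, 0, 0, 55], [5, 56, 0, 0, 55]],
  ],
)

```text
time: 4.73
tool_pos: [0.5307, 0.0321, 0.027]
ee_rot: [-3.14, 0.0, 1.505]
wrist_force: [-1.9, -3.0, 0.8]
width: 0.0519
```

Call:
step_arm(
  plan=[
    [[0, 7, 0, 0, 55], [1, 14, 0, 0, 55], [1, 21, 0, 0, 55], [2, 28, 0, 0, 55], [2, 35, 0, 0, 55], [3, 42, 0, 0, 55], [3, 48, 0, 0, 55], [3, 52, 0, 0, 55]],
  ],
)

```text
time: 5.4
tool_pos: [0.5353, 0.0842, 0.028]
ee_rot: [3.14, -0.0, 1.505]
wrist_force: [-0.1, -1.7, 2.5]
width: 0.0516
```

```bash
python3 - <<'E'
from h import *
o=robot.get_obs();print(o["tool_pos"],o["ee_rot"],o["time"],o["wrist_force"])
f,K,c,M=shot("wrist","w3.png")
E
```

```text
[0.53527874 0.08419965 0.02796795] [ 3.13985776e+00 -4.11436879e-04  1.50520266e+00] 5.4 [-0.13355421 -1.67167516  2.45964712]
```

View pics/w3.png

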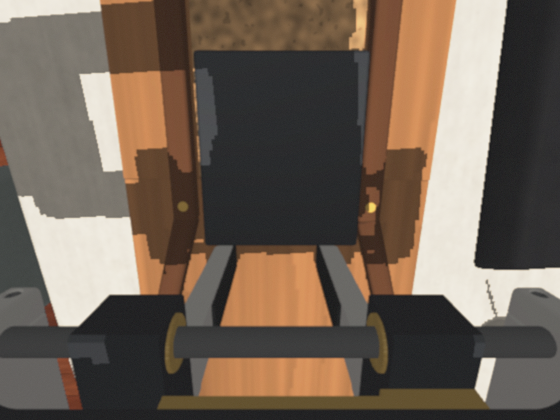

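Call:
step_arm(
  plan=[
    [[0, 6, 0, 0, 55], [1, 12, 0, 0, 55], [1, 18, 0, 0, 55], [2, 24, 0, 0, 55], [2, 29, 0, 0, 55], [2, 34, 0, 0, 55], [2, 37, 0, 0, 55], [3, 40, 0, 0, 55]],
  ],
)

```text
time: 6.12
tool_pos: [0.5373, 0.1237, 0.0274]
ee_rot: [-3.141, 0.0, 1.505]
wrist_force: [-0.4, -2.2, -0.8]
width: 0.0514
```

```bash
python3 - <<'E'
from h import *
o=robot.get_obs();print(o["tool_pos"],o["ee_rot"],o["time"],o["wrist_force"])
f,K,c,M=shot("wrist","w4.png")
E
```

```text
[0.53729852 0.12373166 0.02739598] [-3.14119802e+00  1.34593255e-04  1.50518532e+00] 6.1167 [-0.38520797 -2.20574899 -0.80159363]
```

View pics/w4.png

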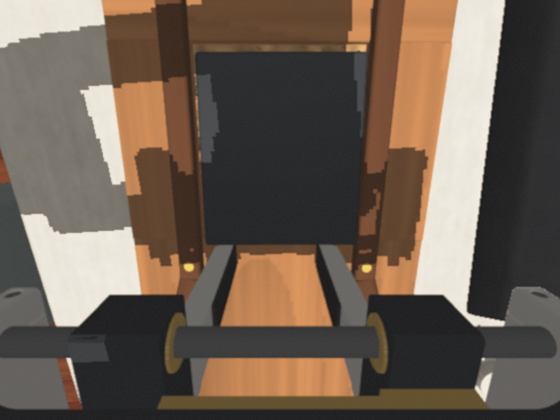

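The slate's nose is down, with about 5 mm of cork showing ahead of it (rows 43-53). The rear (row 244) is probably still on the lip, so I'll nudge it in small steps.

Call:
step_arm(
  plan=[
    [[0, 1, 0, 0, 55], [0, 2, 0, 0, 55], [0, 3, 0, 0, 55], [0, 3, 0, 0, 55]],
  ],
)

```text
time: 6.5
tool_pos: [0.5377, 0.1262, 0.0276]
ee_rot: [3.141, 0.0, 1.505]
wrist_force: [-0.0, -0.0, -0.4]
width: 0.0518
```

```bash
python3 - <<'E'
from h import *
o=robot.get_obs();print(o["tool_pos"],o["time"],o["wrist_force"])
f,K,c,M=shot("wrist","w5.png")
g=cv2.cvtColor(f,cv2.COLOR_RGB2GRAY)
for x in(250,280,310):print(g[36:60,x],g[234:254,x])
E
```

```text
[0.53767252 0.12622733 0.02759247] 6.5 [-0.03142878 -0.03422392 -0.43537084]
[76 76 75 76 76 76 77 78 73 72 65 65 69 78 83 76 56 45 41 49 46 45 46 47] [ 38  42  38  39  38  38  43  54  68  76  77  76  77  77  77  77  76  78
  93 135]
[78 76 75 75 75 73 76 74 74 70 65 64 69 76 85 81 61 44 42 43 45 47 46 45] [39 38 39 37 39 39 40 53 69 76 77 77 77 77 77 78 77 79 75 92]
[80 81 81 80 79 78 77 78 73 73 67 64 67 77 91 89 65 43 44 46 49 47 45 46] [40 39 41 38 37 38 39 49 64 73 77 76 75 76 77 75 77 76 75 75]
```

The push force fell to zero and the rear edge shifted, so the slate has probably dropped. I'll back off, rise and check.

Call:
step_arm(
  plan=[
    [[0, -8, 0, 0, 55], [-1, -16, 0, 0, 55], [-1, -16, 30, 0, 55], [-1, -16, 70, 0, 55], [-1, -16, 110, 0, 55], [-1, -16, 140, 0, 55], [-1, -16, 140, 0, 55], [-1, -16, 140, 0, 55]],
  ],
)

```text
time: 7.22
tool_pos: [0.5381, 0.1099, 0.1706]
ee_rot: [3.135, -0.001, 1.504]
wrist_force: [0.1, 0.2, -0.5]
width: 0.0517
```

```bash
python3 - <<'E'
from h import *
f,K,c,M=shot("wrist"); s=shot("side")[0]
a=cv2.resize(s[150:240,180:310],(390,270),interpolation=cv2.INTER_CUBIC)
b=cv2.resize(f,(400,300)); a=cv2.copyMakeBorder(a,0,30,0,10,0)
cv2.imwrite("pics/seat.png",np.hstack([b,a])[:,:,::-1]); cv2.imwrite("pics/w6.png",f[:,:,::-1])
E
```

```text
(no output)
```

View pics/seat.png

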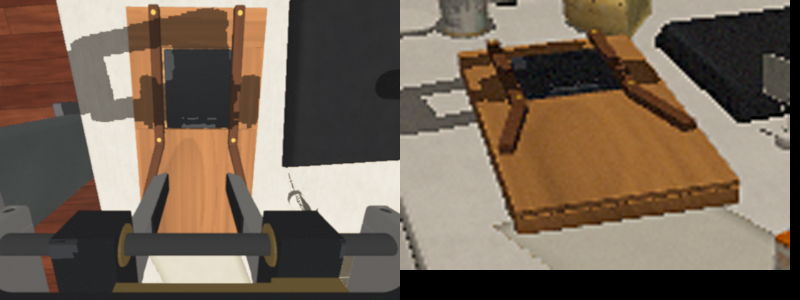

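Slate lies between the rails within the recess, at about (197,88) in the left panel. I'll measure its outline at the seated height of z = 0.030.

```bash
python3 - <<'E'
from h import *
f,K,c,M=shot("wrist")
h=cv2.cvtColor(f,cv2.COLOR_RGB2HSV); m=((h[...,1]<110)&(h[...,2]<110)).astype(np.uint8)
r=np.zeros_like(m); r[60:190,222:326]=m[60:190,222:326]; r=cv2.morphologyEx(r,cv2.MORPH_OPEN,np.ones((5,5)))
k=max(cv2.findContours(r,cv2.RETR_EXTERNAL,cv2.CHAIN_APPROX_NONE)[0],key=cv2.contourArea)
print(cv2.boundingRect(k))
for z in(.030,.036):print(z,cv2.minAreaRect((ray(k[:,0],z,K,c,M)[:,:2]*1000).astype(np.float32)))
# board far corners & pins (wrist full image = panel*1.4)
print(ray([(126*1.4,8*1.4),(266*1.4,8*1.4)],.024,K,c,M)); print(ray([(159*1.4,140*1.4),(234*1.4,140*1.4),(153*1.4,12*1.4),(236*1.4,12*1.4)],.034,K,c,M))
E
```

```text
(233, 67, 93, 113)
0.03 ((545.6514282226562, 191.33987426757812), (109.48355102539062, 95.39495086669922), 86.18230438232422)
0.036 ((545.591064453125, 191.33287048339844), (107.4038314819336, 93.5828628540039), 86.18231201171875)
[[0.45524815 0.301491   0.024     ]
 [0.63965674 0.28902268 0.024     ]]
[[0.47999245 0.12308109 0.034     ]
 [0.59254082 0.11558257 0.034     ]
 [0.49189016 0.29127126 0.034     ]
 [0.59830584 0.28407895 0.034     ]]
```

Outline at z=0.030 is 109.5x95.4 mm, centred at (545.6, 191.3) with yaw -3.8°. That is flat and seated. Now to the cheese.

Call:
step_arm(
  plan=[
    [[-9, -38, 10, -0.05, 60], [-18, -76, 20, -0.1, 65], [-28, -114, 20, -0.15, 75], [-37, -152, 20, -0.2, 80], [-46, -190, 20, -0.23, 80], [-55, -228, 20, -0.23, 80], [-64, -266, 20, -0.23, 80], [-74, -304, 20, -0.23, 80]],
  ],
)

```text
time: 8.03
tool_pos: [0.4608, -0.1949, 0.1851]
ee_rot: [-3.138, -0.001, 1.275]
wrist_force: [-0.1, -0.1, -0.3]
width: 0.0753
```

Call:
step_arm(
  plan=[
    [[-9, -38, 0, 0, 80], [-18, -76, 0, 0, 80], [-28, -110, 0, 0, 80], [-34, -146, 0, 0, 80], [-34, -146, 0, 0, 80], [-34, -146, 0, 0, 80]],
  ],
)

```text
time: 8.53
tool_pos: [0.4271, -0.3404, 0.1847]
ee_rot: [-3.137, -0.003, 1.271]
wrist_force: [0.8, 0.8, 0.4]
width: 0.075
```

```bash
cat > ch.py <<'E'
from h import *
import sys
f,K,c,M=shot("wrist",sys.argv[1]); z=float(sys.argv[2])
h=cv2.cvtColor(f,cv2.COLOR_RGB2HSV).astype(int); m=((h[...,0]>18)&(h[...,0]<32)&(h[...,1]>110)&(h[...,2]>60)).astype(np.uint8)
m[290:]=0; m=cv2.morphologyEx(m,cv2.MORPH_OPEN,np.ones((5,5)))
k=max(cv2.findContours(m,cv2.RETR_EXTERNAL,cv2.CHAIN_APPROX_NONE)[0],key=cv2.contourArea)
print(cv2.boundingRect(k),cv2.minAreaRect((ray(k[:,0],z,K,c,M)[:,:2]*1000).astype(np.float32)))
o=robot.get_obs();print(o["tool_pos"],o["ee_rot"],o["time"],o["width"])
E
python3 ch.py w7.png .031
```

```text
(267, 125, 35, 50) ((452.30645751953125, -288.54217529296875), (52.884742736816406, 37.503692626953125), 72.8209457397461)
[ 0.42768395 -0.33927702  0.18523782] [-3.13799962e+00 -2.74651552e-03  1.27338817e+00] 8.5833 0.07533153585394815
```

View pics/w7.png

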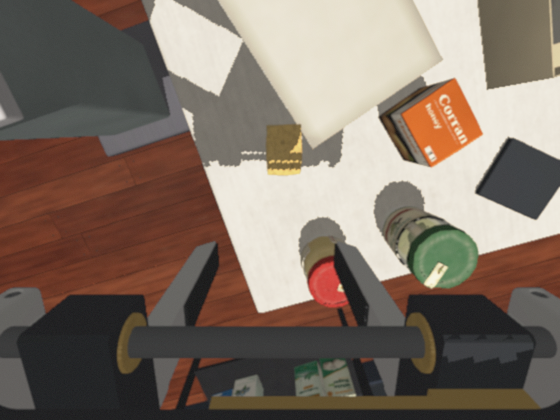

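Cheese at (284,150) gives (452, -288) mm, and its yaw matches the jaws. Descending around it.

Call:
step_arm(
  plan=[
    [[12, 25, 0, 0, 80], [24, 51, 0, 0, 80], [24, 51, -40, 0, 80], [24, 51, -80, 0, 80], [24, 51, -120, 0, 80], [24, 51, -120, 0, 80], [24, 51, -120, 0, 80]],
  ],
)

```text
time: 9.17
tool_pos: [0.4509, -0.2856, 0.0648]
ee_rot: [-3.135, -0.003, 1.277]
wrist_force: [-0.7, -0.5, 0.9]
width: 0.075
```

Call:
step_arm(
  plan=[
    [[0, 0, -20, 0, 80], [0, 0, -40, 0, 80], [0, 0, -52, 0, 80], [0, 0, -57, 0, 80], [0, 0, -57, 0, 80], [0, 0, -57, 0, 80]],
  ],
)

```text
time: 9.67
tool_pos: [0.4536, -0.2894, 0.0122]
ee_rot: [3.139, 0.001, 1.275]
wrist_force: [0.3, 0.2, 0.4]
width: 0.0751
```

Call:
step_arm(
  plan=[
    [[0, 0, -4, 0, 80], [0, 0, -4, 0, 80], [0, 0, -4, 0, 30], [0, 0, -4, 0, 30], [0, 0, -4, 0, 30], [0, 0, -4, 0, 30], [0, 0, -4, 0, 30], [0, 0, -4, 0, 30]],
  ],
)

```text
time: 10.33
tool_pos: [0.4525, -0.2887, 0.0066]
ee_rot: [-3.141, -0.0, 1.275]
wrist_force: [-0.4, 0.6, 0.5]
width: 0.0393
```

```bash
python3 ch.py w8.png .031
```

```text
(242, 216, 68, 74) ((456.38616943359375, -276.91180419921875), (44.66914749145508, 39.04500198364258), 73.02257537841797)
[ 0.45249004 -0.28867164  0.00655212] [-3.14146737e+00 -2.36069387e-05  1.27483340e+00] 10.3833 0.039673972124572916
```

View pics/w8.png

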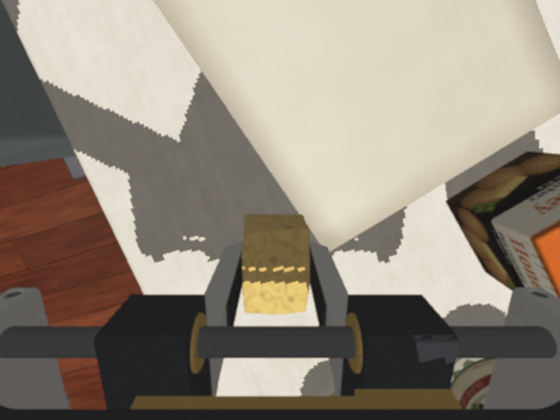

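The cheese is gripped between the pads (rows 214-313). I'll compute its offset from the TCP and lift it.

```bash
python3 - <<'E'
from h import *
f,K,c,M=shot("wrist")
P=ray([(243,214),(308,214),(244,313),(307,313)],.031,K,c,M);print(P,P.mean(0))
E
```

```text
[[ 0.44639903 -0.24933173  0.031     ]
 [ 0.48017473 -0.25964296  0.031     ]
 [ 0.42705745 -0.30826558  0.031     ]
 [ 0.46325942 -0.31931602  0.031     ]] [ 0.45422266 -0.28413907  0.031     ]
```

Call:
step_arm(
  plan=[
    [[0, 0, 15, 0, 30], [0, 0, 45, 0, 30], [0, 0, 85, 0, 30], [0, 0, 120, 0, 30], [0, 0, 140, 0, 30], [0, 0, 140, 0, 30]],
  ],
)

```text
time: 10.93
tool_pos: [0.4553, -0.2908, 0.1529]
ee_rot: [3.131, 0.004, 1.275]
wrist_force: [0.8, -1.3, -0.0]
width: 0.0394
```

Call:
step_arm(
  plan=[
    [[5, 25, 0, 0, 30], [12, 63, 0, 0.05, 30], [20, 102, 0, 0.1, 30], [27, 141, 0, 0.15, 30], [34, 180, 0, 0.2, 30], [41, 219, 0, 0.23, 30], [49, 258, 0, 0.23, 30], [56, 297, 0, 0.23, 30]],
  ],
)

```text
time: 11.6
tool_pos: [0.5075, 0.0103, 0.1442]
ee_rot: [-3.139, -0.0, 1.505]
wrist_force: [0.8, -0.6, -1.4]
width: 0.0394
```

Call:
step_arm(
  plan=[
    [[7, 36, 0, 0, 30], [14, 72, 0, 0, 30], [20, 106, 0, 0, 30], [26, 136, 0, 0, 30], [31, 160, 0, 0, 30], [34, 178, 0, 0, 30], [34, 178, 0, 0, 30], [34, 178, 0, 0, 30]],
  ],
)

```text
time: 12.27
tool_pos: [0.5415, 0.1866, 0.1441]
ee_rot: [-3.138, 0.002, 1.507]
wrist_force: [0.5, -0.2, -1.2]
width: 0.0393
```

Call:
step_arm(
  plan=[
    [[0, 0, -20, 0, 30], [0, 0, -45, 0, 30], [0, 0, -65, 0, 30], [0, 0, -80, 0, 30], [0, 0, -90, 0, 30], [0, 0, -90, 0, 30], [0, 0, -90, 0, 30], [0, 0, -90, 0, 30]],
  ],
)

```text
time: 12.93
tool_pos: [0.5434, 0.1859, 0.0577]
ee_rot: [3.14, -0.0, 1.504]
wrist_force: [0.3, 0.3, -0.7]
width: 0.0392
```

```bash
python3 - <<'E'
from h import *
o=robot.get_obs();print(o["tool_pos"],o["ee_rot"],o["time"],o["wrist_force"],o["width"])
f,K,c,M=shot("wrist","w9.png")
E
```

```text
[0.54338834 0.18591001 0.05766351] [ 3.13959072e+00 -4.50725674e-04  1.50407598e+00] 12.9333 [ 0.30785373  0.3147386  -0.6581984 ] 0.03919723356250742
```

View pics/w9.png

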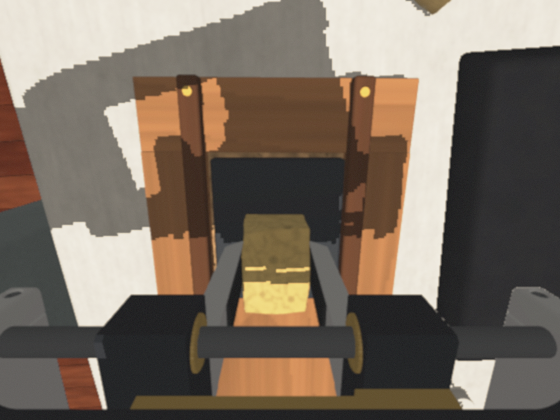

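The slate is still in the recess (far edge at row 157, columns 212-343), and the cheese (243-308) is laterally centred over it. Lowering gently.

```bash
python3 - <<'E'
from h import *
f,K,c,M=shot("wrist")
P=ray([(212,157),(343,157)],.030,K,c,M);print(P,P.mean(0)-55e-3*np.array([.066,.998,0]))
z=.031+.0577-.0066
print(ray([(243,214),(308,214)],z,K,c,M).mean(0)-28e-3*np.array([.066,.998,0]))
E
```

```text
[[0.50467473 0.25009064 0.03      ]
 [0.59479986 0.24403862 0.03      ]] [0.54610729 0.19217463 0.03      ]
[0.54469196 0.19364034 0.0821    ]
```

Call:
step_arm(
  plan=[
    [[0, 0, -5, 0, 30], [0, 0, -10, 0, 30], [0, 0, -14, 0, 30], [0, 0, -17, 0, 30], [0, 0, -18, 0, 30], [0, 0, -18, 0, 30], [0, 0, -18, 0, 30]],
  ],
)

```text
time: 13.62
tool_pos: [0.5425, 0.1863, 0.0384]
ee_rot: [-3.141, 0.0, 1.505]
wrist_force: [0.4, 0.4, -1.3]
width: 0.0393
```

Call:
step_arm(
  plan=[
    [[1, -1, -0.5, 0, 30], [1, -1, -1, 0, 30], [1, -1, -1, 0, 30], [1, -1, -1, 0, 30]],
  ],
)

```text
time: 13.95
tool_pos: [0.5436, 0.1852, 0.0376]
ee_rot: [3.141, -0.0, 1.505]
wrist_force: [-0.3, -0.1, -0.0]
width: 0.0391
```

Call:
step_arm(
  plan=[
    [[0, 0, -0.5, 0, 30], [0, 0, -1, 0, 30], [0, 0, -1, 0, 30], [0, 0, -1, 0, 30]],
  ],
)

```text
time: 14.28
tool_pos: [0.5436, 0.1853, 0.0366]
ee_rot: [3.141, -0.0, 1.505]
wrist_force: [0.8, -0.7, -0.6]
width: 0.0394
```

Call:
step_arm(
  plan=[
    [[0, 0, -0.5, 0, 30], [0, 0, -1, 0, 30], [0, 0, -1, 0, 30], [0, 0, -1, 0, 30]],
  ],
)

```text
time: 14.62
tool_pos: [0.5436, 0.1853, 0.0365]
ee_rot: [3.141, -0.0, 1.505]
wrist_force: [-1.8, -0.5, 4.2]
width: 0.0392
```

Contact felt: +4 N and z has stopped falling. Releasing and rising straight up.

Call:
step_arm(
  plan=[
    [[0, 0, 0, 0, 48], [0, 0, 0, 0, 55], [0, 0, 0, 0, 62], [0, 0, 0, 0, 62], [0, 0, 0, 0, 62], [0, 0, 5, 0, 62], [0, 0, 15, 0, 62], [0, 0, 30, 0, 62]],
  ],
)

```text
time: 15.28
tool_pos: [0.5426, 0.1851, 0.065]
ee_rot: [-3.139, 0.001, 1.505]
wrist_force: [-0.6, 0.2, -0.2]
width: 0.0581
```

Call:
step_arm(
  plan=[
    [[0, 0, 30, 0, 62], [0, 0, 65, 0, 62], [0, 0, 100, 0, 62], [-5, -30, 120, 0, 62], [-10, -65, 120, 0, 62], [-15, -100, 120, 0, 62], [-15, -100, 120, 0, 62], [-15, -100, 120, 0, 62]],
  ],
)

```text
time: 15.95
tool_pos: [0.5288, 0.084, 0.1869]
ee_rot: [3.139, -0.001, 1.502]
wrist_force: [0.5, -0.2, 0.3]
width: 0.0583
```

```bash
python3 - <<'E'
from h import *
f,K,c,M=shot("wrist"); s=shot("side")[0]
a=cv2.resize(s[140:330,170:430],(390,285),interpolation=cv2.INTER_CUBIC)
b=cv2.resize(f[0:260,120:460],(400,306)); a=cv2.copyMakeBorder(a,0,21,0,10,0)
cv2.imwrite("pics/end.png",np.hstack([b,a])[:,:,::-1])
E
python3 ch.py w10.png .061
```

```text
(265, 76, 39, 60) ((544.2105102539062, 185.21083068847656), (53.83302688598633, 37.28797149658203), 86.20184326171875)
[0.52867333 0.08614631 0.18580802] [ 3.14119464e+00 -6.13067729e-04  1.50568259e+00] 16.1 0.058140417789474895
```

View pics/end.png

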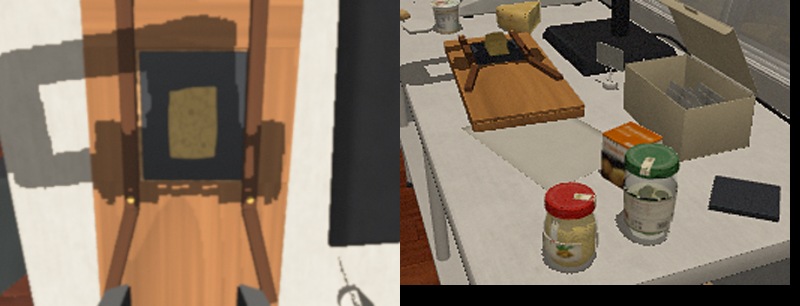

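The cheese stands upright inside the slate, at (192,123) in the left panel, with the slate at (193,116). The wrist view hints at about 6 mm of offset in -y, so I'll cross-check with the same-view slate fit and the top camera.

```bash
python3 - <<'E'
from h import *
f,K,c,M=shot("wrist")
# panel->full: col=120+x*.85, row=y*.85
P=lambda x,y:(120+x*.85,y*.85)
print("slate far/near",ray([P(193,52),P(193,180)],.030,K,c,M)[:,:2])
print("cheese far",ray([P(193,86)],.061,K,c,M)[:,:2],"near-top",ray([P(193,158)],.061,K,c,M)[:,:2],"near-bottom",ray([P(193,159)],.030,K,c,M)[:,:2])
f,K,c,M=shot("top")
h=cv2.cvtColor(f,cv2.COLOR_RGB2HSV).astype(int)
x0,y0,x1,y1=115,195,185,245
sub=h[y0:y1,x0:x1]
for n,m,z in(("slate+cheese",((sub[...,1]<110)&(sub[...,2]<85)),.03),("cheese",((sub[...,0]>18)&(sub[...,0]<34)&(sub[...,1]>110)&(sub[...,2]>50)),.061)):
    k=max(cv2.findContours(m.astype(np.uint8),cv2.RETR_EXTERNAL,cv2.CHAIN_APPROX_NONE)[0],key=cv2.contourArea)[:,0]+[x0,y0]
    print(n,cv2.minAreaRect((ray(k,z,K,c,M)[:,:2]*1000).astype(np.float32)))
E
```

```text
slate far/near [[0.54830712 0.24650936]
 [0.54204869 0.13855029]]
cheese far [[0.54564501 0.21492136]] near-top [[0.5424265  0.15940152]] near-bottom [[0.54315918 0.15770648]]
slate+cheese ((542.72998046875, 135.30482482910156), (63.41755676269531, 113.17652130126953), 89.98298645019531)
cheese ((482.5174255371094, 116.42090606689453), (15.826645851135254, 2.610543742775917e-05), 89.9823226928711)
```

The top view is masked by the arm. I'll move it aside for an independent look.

Call:
step_arm(
  plan=[
    [[-20, -35, 0, 0, 62], [-40, -70, 0, 0, 62], [-60, -105, 0, 0, 62], [-80, -140, 0, 0, 62], [-100, -175, 0, 0, 62], [-110, -200, 0, 0, 62], [-110, -200, 0, 0, 62], [-110, -200, 0, 0, 62]],
  ],
)

```text
time: 16.87
tool_pos: [0.4186, -0.1149, 0.1856]
ee_rot: [3.141, -0.001, 1.503]
wrist_force: [-0.1, 0.6, 0.3]
width: 0.0584
```

```bash
python3 - <<'E'
from h import *
f,K,c,M=shot("top")
cv2.imwrite("pics/top9.png",cv2.resize(f[170:280,90:280],(760,440),interpolation=cv2.INTER_CUBIC)[:,:,::-1])
h=cv2.cvtColor(f,cv2.COLOR_RGB2HSV).astype(int)
x0,y0,x1,y1=115,190,180,248
sub=h[y0:y1,x0:x1]
for n,m,z in(("slate+cheese",((sub[...,1]<110)&(sub[...,2]<85)),.03),("cheese",((sub[...,0]>18)&(sub[...,0]<34)&(sub[...,1]>100)&(sub[...,2]>50)),.061)):
    k=max(cv2.findContours(cv2.morphologyEx(m.astype(np.uint8),cv2.MORPH_OPEN,np.ones((3,3))),cv2.RETR_EXTERNAL,cv2.CHAIN_APPROX_NONE)[0],key=cv2.contourArea)[:,0]+[x0,y0]
    print(n,cv2.boundingRect(k.astype(np.int32)),cv2.minAreaRect((ray(k,z,K,c,M)[:,:2]*1000).astype(np.float32)))
E
```

```text
slate+cheese (121, 198, 49, 43) ((542.224853515625, 189.10592651367188), (110.70162963867188, 93.68890380859375), 86.16581726074219)
cheese (132, 210, 27, 19) ((539.4169921875, 180.4570770263672), (59.92390441894531, 41.178810119628906), 89.99383544921875)
```

Both views put the cheese about 5-7 mm short along -y and about 1 mm off in x. There's plenty of time, so I'll retrace, regrip and shift it.

Call:
step_arm(
  plan=[
    [[20, 35, 0, 0, 62], [40, 70, 0, 0, 62], [60, 105, 0, 0, 62], [80, 140, 0, 0, 62], [100, 175, 0, 0, 62], [110, 200, 0, 0, 62], [115, 235, 0, 0, 62], [120, 270, 0, 0, 62]],
  ],
)

```text
time: 17.58
tool_pos: [0.5386, 0.1595, 0.1848]
ee_rot: [-3.141, -0.0, 1.508]
wrist_force: [1.2, -0.3, 0.0]
width: 0.0585
```

Call:
step_arm(
  plan=[
    [[5, 30, 0, 0, 62], [5, 30, 0, 0, 62], [5, 30, -35, 0, 62], [5, 30, -70, 0, 62], [5, 30, -95, 0, 62], [5, 30, -110, 0, 62], [5, 30, -110, 0, 62], [5, 30, -110, 0, 62]],
  ],
)

```text
time: 18.25
tool_pos: [0.5426, 0.1862, 0.0745]
ee_rot: [-3.139, 0.001, 1.507]
wrist_force: [0.2, -0.2, 0.3]
width: 0.0585
```

Call:
step_arm(
  plan=[
    [[0, 0, -15, 0, 62], [0, 0, -28, 0, 62], [0, 0, -36, 0, 62], [0, 0, -39, 0, 62], [0, 0, -39, 0, 62], [0, 0, -39, 0, 62]],
  ],
)

```text
time: 18.75
tool_pos: [0.5443, 0.1856, 0.0377]
ee_rot: [3.14, -0.001, 1.505]
wrist_force: [0.2, 0.2, -0.3]
width: 0.0587
```

Call:
step_arm(
  plan=[
    [[0, 0, 0, 0, 30], [0, 0, 0, 0, 30], [0, 0, 0, 0, 30], [0, 0, 0, 0, 30], [0, 0, 0, 0, 30], [0, 0, 4, 0, 30], [0, 0, 8, 0, 30], [0, 0, 8, 0, 30]],
  ],
)

```text
time: 19.42
tool_pos: [0.544, 0.1854, 0.0453]
ee_rot: [3.14, -0.0, 1.505]
wrist_force: [0.2, -1.0, 0.3]
width: 0.0391
```

Call:
step_arm(
  plan=[
    [[1, 3, 0, 0, 30], [1, 6, 0, 0, 30], [1, 6, 0, 0, 30], [1, 6, -4, 0, 30], [1, 6, -6.5, 0, 30], [1, 6, -7, 0, 30], [1, 6, -7, 0, 30]],
  ],
)

```text
time: 20.0
tool_pos: [0.5444, 0.1913, 0.0372]
ee_rot: [-3.141, 0.0, 1.505]
wrist_force: [-0.9, -0.4, -0.5]
width: 0.0391
```

Call:
step_arm(
  plan=[
    [[0, 0, -0.5, 0, 30], [0, 0, -1, 0, 30], [0, 0, -1, 0, 30], [0, 0, -1, 0, 30]],
  ],
)

```text
time: 20.33
tool_pos: [0.5444, 0.1912, 0.0372]
ee_rot: [-3.141, 0.0, 1.505]
wrist_force: [-2.5, -1.3, 4.8]
width: 0.0394
```

Contact again at 4.8 N. Releasing and leaving.

Call:
step_arm(
  plan=[
    [[0, 0, 0, 0, 48], [0, 0, 0, 0, 55], [0, 0, 0, 0, 62], [0, 0, 0, 0, 62], [0, 0, 0, 0, 62], [0, 0, 5, 0, 62], [0, 0, 15, 0, 62], [0, 0, 30, 0, 62]],
  ],
)

```text
time: 21.0
tool_pos: [0.5436, 0.191, 0.066]
ee_rot: [-3.139, 0.001, 1.505]
wrist_force: [0.8, -0.1, -0.4]
width: 0.0581
```

Call:
step_arm(
  plan=[
    [[0, 0, 30, 0, 62], [0, 0, 65, 0, 62], [0, 0, 100, 0, 62], [-5, -30, 120, 0, 62], [-10, -65, 120, 0, 62], [-15, -100, 120, 0, 62], [-15, -100, 120, 0, 62], [-15, -100, 120, 0, 62]],
  ],
)

```text
time: 21.67
tool_pos: [0.5298, 0.09, 0.1879]
ee_rot: [3.139, -0.001, 1.502]
wrist_force: [-0.2, -0.4, -0.6]
width: 0.058
```

```bash
python3 ch.py w11.png .061
```

```text
(264, 75, 39, 60) ((544.8895263671875, 190.484619140625), (54.06481170654297, 37.4163703918457), 86.0383529663086)
[0.5297942  0.09109774 0.18751433] [ 3.14004141e+00 -9.03721863e-04  1.50344291e+00] 21.7167 0.05850405824445765
```

Call:
step_arm(
  plan=[
    [[-20, -35, 0, 0, 62], [-40, -70, 0, 0, 62], [-60, -105, 0, 0, 62], [-80, -140, 0, 0, 62], [-100, -175, 0, 0, 62], [-110, -200, 0, 0, 62], [-110, -200, 0, 0, 62], [-110, -200, 0, 0, 62]],
  ],
)

```text
time: 22.38
tool_pos: [0.4198, -0.1085, 0.1868]
ee_rot: [3.141, -0.001, 1.503]
wrist_force: [-0.5, 0.6, 0.0]
width: 0.0584
```

```bash
python3 - <<'E'
from h import *
f,K,c,M=shot("top",)
h=cv2.cvtColor(f,cv2.COLOR_RGB2HSV).astype(int)
def fit(n,roi,fn,z):
    x0,y0,x1,y1=roi; m=fn(*[h[y0:y1,x0:x1,i] for i in range(3)]).astype(np.uint8)
    k=max(cv2.findContours(cv2.morphologyEx(m,cv2.MORPH_OPEN,np.ones((3,3))),cv2.RETR_EXTERNAL,cv2.CHAIN_APPROX_NONE)[0],key=cv2.contourArea)[:,0]+[x0,y0]
    print(n,cv2.boundingRect(k.astype(np.int32)),cv2.minAreaRect((ray(k,z,K,c,M)[:,:2]*1000).astype(np.float32)))
fit("slate",(115,190,180,248),lambda H,S,V:(S<110)&(V<85),.03)
fit("cheese",(115,190,180,248),lambda H,S,V:(H>18)&(H<34)&(S>100)&(V>50),.061)
fit("box",(335,170,385,215),lambda H,S,V:(H<18)&(S>150)&(V>110),.07)
fit("mustard",(395,235,440,275),lambda H,S,V:((H<6)|(H>174))&(S>180)&(V>110),.086)
fit("olives",(390,185,440,230),lambda H,S,V:(H>50)&(H<90)&(S>80),.109)
E
```

```text
slate (121, 199, 49, 42) ((542.05908203125, 188.42628479003906), (110.84196472167969, 93.73545837402344), 86.40520477294922)
cheese (130, 210, 27, 18) ((540.55615234375, 185.29391479492188), (59.845584869384766, 38.900428771972656), 89.99461364746094)
box (344, 178, 31, 30) ((599.4336547851562, -307.583740234375), (54.26841354370117, 60.92395782470703), 18.43941307067871)
mustard (407, 242, 24, 24) ((458.15093994140625, -430.76495361328125), (50.64567565917969, 47.67364501953125), 60.96694564819336)
olives (405, 195, 21, 21) ((565.254638671875, -421.2981262207031), (43.8597297668457, 43.589454650878906), 87.8044662475586)
```

The cheese is now about 1-3 mm from the slate's centre, the slate is still seated, and the bystanders haven't moved. Handing in.

```bash
python3 -c "
from bench import robot
print(robot.get_obs()['time'],robot.close_job())"
```

```text
the job is handed in; nothing more can be done
22.4333 None
```

The tasting board is made up: the slate is seated in the recess and the cheese stands in the middle of it. I handed the job in at 22.4 s of the 59 s allowed.

- **Slate:** I pushed the larger tile along the deck with two fingertips until it dropped in. The push force fell to zero as it dropped. Its outline fits the seated height (about 110 x 94 mm) and is square with the board.
- **Cheese:** I set it down upright at about 4–5 N contact force. The first placing was 5–7 mm short along the board, so I regripped it and shifted it 6 mm. Neither contact showed a drop.
- **Final position:** The wrist and top cameras put the cheese about 1–3 mm from the slate's centre. The two cameras disagree by about 3 mm in absolute position.
- **Bystanders:** The cracker box reads exactly as at the start and the mustard jar within about 1 mm. The olive jar's lid fit reads about 6 mm from my first reading, but that first point was picked by eye and the arm never went near the jar.

I had no pictures left to view at the end, so the final check was by numbers only.

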